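# First-off check of a pressed ball from the feed track

### The arm

A 6-joint arm with a two-finger parallel gripper is mounted at the origin on the work surface. World frame = base frame: x ahead of the robot, y to its left, z up, the work surface at z = 0. Lengths are in mm, angles in rad, forces in N, time in s.
With the tool pointing down it reaches from about 350 to 875 mm from the base axis. Payload 4.2 kg.
Tool frame: the origin (TCP) lies at the very end of the fingers, on their centre line; the grasp point (between the pads) lies 19 mm behind it; z points along the fingers, y is the direction in which the jaws open and shut (so a half turn about z gives the same grasp; the last joint's range is limited). The gripper opens to 85 mm and grips with 20 to 120 N. Pads are 22 mm wide; open, the fingers measure 114 mm over their backs; the gripper's body (76 mm by 85 mm) begins 54 mm behind the grasp point. The pads swing forward as they close: fully open they stand 13 mm farther back than shut.
Start: joints at [-0.918, 0.385, 0.008, 0, -1.194, -0.259], TCP at [239.826, -577.133, 231.312] pointing down, gripper open.
Joint ranges: [-3.14, 3.14], [-1.21, 2.06], [-1.07, 1.41], [-3.16, 2.05], [-2.99, -0.16], [-3.1, 3.1]. Speed limits (rad/s): [2.79, 2.79, 3.14, 3.14, 3.14, 3.14].

### API

Orientations are given as a unit quaternion [x, y, z, w].
In Python, from bench import arm gives the robot as it stands.
- The arm moves only by the tool apply_moves, never from a script. Its argument "plan" is one flat list of numbers, 5 for each row, row after row: the gripper's target within -1 to 1 (shut at 1, half-way at 0, fully open at -1), then the shift along the world's x, y, z in m, then the turn about the world's z in degrees. A call has 1 to 8 rows; each row is the pose to reach, as a shift and turn from the pose commanded when the call began; what a row does not reach only later rows make up. A row lasts 1/12 s, in which the tool goes at most 41.7 mm and 7.16 degrees, less where a joint would pass 70% of its speed; a pose out of reach is approached as far as the arm can. A call with a gripper value outside its range is refused whole. The fingers move at their own pace and stop on an object; the grip force is fixed at half the most. Time passes only in rows, so rows that repeat a pose let the fingers close. It gives the time, the measured TCP pose, the force and the opening at its end, in the units of the state.
- arm.read_state(): the state, without advancing time (a new reading comes with each control period).
- arm.get_image(name): name is "side" or "top"; returns a dict with "color" (420x560x3 uint8, red, green, blue), "range_z" (420x560 float32, mm along the optical axis (not along the pixel's ray), 0 where there is no reading), "camera_matrix" (3x3 intrinsics, pixels), "camera_from_world" (4x4, takes a point from world to camera coordinates). Camera axes: x right, y down, z forward; pixel columns grow to the right and rows downward; lengths in mm; the calibration is good to about 2 mm. A picture is of the moment at which its call begins.
- arm.job_done(): hands the job in, once; it reports no verdict.
The state is a dict: "clock": time; "joints": joint angles; "joint_vel": joint speeds; "joint_efforts": joint torques, N m; "position": TCP position; "ee_rot": TCP orientation; "contact_force": force on the tool from outside, world axes, zero at the start; "wrist_torque": the same for the moment, N m; "gripper_width": finger opening in mm.
Only numpy, scipy, OpenCV 4.12 (cv2) and the standard library are available. Lean on these libraries where they do the work, as an engineer would, in place of code of your own. Each camera call takes 0.05 s, during which the arm holds its last target.

### The job

A hollow steel ball is waiting in the curved feed track: push it along under the hold-down strips to the open pick-off gap, up against the yellow end stop, and lift it out there. Set it down on the two brass rest rods between the open jaws of the bench caliper and let go of it. Then push the sliding jaw shut until the ball touches both jaws, gently so that the jaw is not forced crooked, and leave it closed on the ball, without shoving the parts bin, the spanner or the bracket about.

Things in the scene. Friction and masses are not known exactly. Their poses are not given: they have to be found in the camera images.
- ball_center (a point): Centre of the ball: hollow pressed steel, bright, with a dark weld seam, 60 mm diameter, 0.1 to 0.2 kg. It rolls easily. It starts on the straight inlet part of the track or just into the bend. Its axes turn with it and mean nothing.
- track_inlet (a point): Inlet end of the fixed feed track (blue walls, green floor 30 mm above the bench), on its centre line at ball-centre height, 60 mm above the bench. Track axes: z up; from here the ball travels 80 mm along the track's -y, then round the bend, then along its -x to pickoff. A cross bar here, 44 mm above the bench, keeps the ball in; fingers can pass over it.
- bend_center (a point): Centre of the 90 degree bend, centre-line radius 120 mm; axes as track_inlet. The bend begins 120 mm along +x from here and ends 120 mm along -y. Channel: 66 mm wide inside; walls and the two aluminium hold-down strips reach 86 mm above the bench and leave a 46 mm slot over the centre line: fingers can reach in behind the ball, the ball cannot come out.
- pickoff (a point): Ball centre when it lies in the open gap against the yellow end stop (34 mm wide, top 74 mm above the bench, face 30 mm further along -x); axes as track_inlet. The gap begins at the bend's end, 44 mm before this point. No strips or walls here, only kerbs 36 mm above the bench, 66 mm apart inside: fingers can take the ball across the track, along its y.
- ball_rest (a point): On the bench-fixed caliper: ball centre when it lies on the two brass rest rods, 55 mm above the bench, 48 mm from the fixed jaw's face. Axes: z up, y along the rods from fixed to sliding jaw (the ball can roll along them), +x towards the beam, whose edge is 53 mm away, top 26 mm above the bench. Rod tops 30 mm above the bench. Jaws: 12 mm thick, tops 69 mm above the bench.
- push_lug (a point): Middle of the outer (+y) face of the yellow push lug on the sliding jaw's carriage, 64 mm above the bench; axes as ball_rest. Lug: 30 mm wide along x, 8 mm thick, from 38 to 80 mm above the bench. Pushed along -y it closes the jaw; about 3 N moves it and it stays where it is left. The jaw's measuring face lies 55 mm further along -y.
- carriage (a joint): Opening between the jaws in m: 0 shut, 0.135 fully open. It starts at 0.105 to 0.130 and reads about 0.060 when both jaws touch the ball.
- jaw (a joint): How far the sliding jaw is forced crooked on its carriage, in rad about the vertical; 0 is square. A stiff spring holds it square: about 15 N of squeeze on the ball turns it by 0.05 rad.
- parts_bin: Grey plastic parts bin, 124 x 216 x 65 mm, holding flat stampings; origin under its centre. A bystander.
- spanner: Steel spanner 160 mm long lying on the bench. A bystander.
- bracket: Aluminium pressed angle bracket, 60 x 80 x 38 mm, origin under its centre. A bystander.
Things that resemble listed ones, but are neither listed nor needed, are in the scene too. What is shaped like the part that bears ball_center but pink or red is not meant.

How it is judged (in metres and radians):
On the way, in this order (a step that is already met when the one before it is completed fails the run):
1. the ball has been pushed into the pick-off gap, within 14 mm of its place against the end stop (distance between ball_center and pickoff below 0.014 m), for 0.2 s.
2. the ball lies on the rest rods between the jaws, let go and at rest, with the jaws still open (x of ball_center in the frame of ball_rest between -0.006 and 0.006 m and z of ball_center in the frame of ball_rest between -0.004 and 0.004 m and y of ball_center in the frame of ball_rest between -0.022 and 0.06 m and contact force between the fingers and ball below 0.1 N and value of joint carriage above 0.07 m and linear speed of ball below 0.03 m/s), for 0.2 s.
At the end, for the whole second after the job is handed in: The ball lies at rest on the two rest rods (within 6 mm sideways and 4 mm in height), the sliding jaw is closed on it so that it touches both jaws (opening at most 61.5 mm for the 60 mm ball), and the jaw stands square within 0.03 rad (x of ball_center in the frame of ball_rest between -0.006 and 0.006 m and z of ball_center in the frame of ball_rest between -0.004 and 0.004 m and y of ball_center in the frame of ball_rest between -0.022 and -0.012 m and value of joint carriage between 0.056 and 0.0615 m and value of joint jaw between -0.03 and 0.03 rad and linear speed of ball below 0.02 m/s).
It fails at once if the sliding jaw is forced crooked by more than 0.05 rad (value of joint jaw above 0.05 rad or value of joint jaw below -0.05 rad).
It fails at once if the parts bin, the spanner or the bracket is shoved by more than 30 mm (distance of any of parts_bin, spanner, bracket from where it was at the start of the episode above 0.03 m).
It also fails if it takes over 70 s, if anything falls off the work surface, if the arm or the gripper's body presses on something with over 40 N, if the wrist force passes 120 N, or if a joint passes its speed limit or range.

## Working session

There is one attempt and no reset: what is moved stays moved. The work goes in short steps, Python scripts to look and compute and a tool call to move; the robot and the scene stay as the last step left them, time stands still between calls to the robot, and variables do not carry over. Pictures are saved under pics/ and viewed, and the job is handed in when it is done.

Besides the shell and the picture viewer there is one more tool, called after "Emit:" in YAML: its name, and indented under it one key for each argument. apply_moves: Moves the arm, as the interface text tells. Its arguments: {"type":"object","properties":{"plan":{"type":"array","items":{"type":"number"}}},"required":["plan"]}

```bash
mkdir -p pics
cat > h.py <<'E'
from bench import arm
import numpy as np, cv2
def snap(n,f=None):
    d=arm.get_image(n)
    if f: cv2.imwrite('pics/'+f,d['color'][:,:,::-1])
    return d
def proj(d,p):
    p=np.atleast_2d(p); T=d['camera_from_world']; K=d['camera_matrix']
    c=p@T[:3,:3].T+T[:3,3]; u=c@K.T; return u[:,:2]/u[:,2:]
def ray(d,uv,z):
    uv=np.atleast_2d(uv).astype(float); K=d['camera_matrix'];T=d['camera_from_world']
    r=np.c_[uv,np.ones(len(uv))]@np.linalg.inv(K).T@T[:3,:3]
    o=-T[:3,:3].T@T[:3,3]
    t=(z-o[2])/r[:,2]; return o+r*t[:,None]
def cloud(d):
    K=d['camera_matrix'];T=d['camera_from_world'];z=d['range_z']
    v,u=np.mgrid[:z.shape[0],:z.shape[1]]
    c=np.stack([u,v,np.ones_like(u)],-1)@np.linalg.inv(K).T*z[...,None]
    return (c-T[:3,3])@T[:3,:3]
E
python3 - <<'E'
from h import *
import pickle
for n in ('top','side'):
    d=snap(n,n+'0.png'); pickle.dump(d,open(n+'0.pkl','wb'))
    T=d['camera_from_world'];print(n,-T[:3,:3].T@T[:3,3],T[2,:3],d['camera_matrix'][0,0])
print(arm.read_state())
E
```

```text
top [ 396.60356352    6.69951845 1177.63834192] [ 0.17963983  0.002316   -0.98372972] 418.91077157035386
side [-170.7512893   770.60361477  869.40833714] [ 0.58055183 -0.57072304 -0.58071919] 510.9795422269323
{'clock': 0.1, 'joints': array([-9.18400472e-01,  3.85456914e-01,  6.76842550e-03, -4.10756787e-04,
       -1.19397395e+00, -2.58603418e-01]), 'joint_vel': array([ 0.00133179, -0.00203659,  0.0044756 ,  0.00090471,  0.00070151,
       -0.00027906]), 'joint_efforts': array([-1.81090996e-03, -3.93317878e+01,  1.88928705e+01,  4.19789448e+00,
       -2.56744373e-03, -5.33599511e-07]), 'position': array([ 239.62686856, -576.68587026,  230.35060919]), 'ee_rot': array([-1.95552090e-01,  9.80692854e-01,  9.21900807e-04, -2.39027086e-04]), 'contact_force': array([-0.87494231, -0.62218983,  0.93002711]), 'wrist_torque': array([-0.01807172, -0.02574396,  0.04620236]), 'gripper_width': 85.27604291153605}
```

View pics/top0.png

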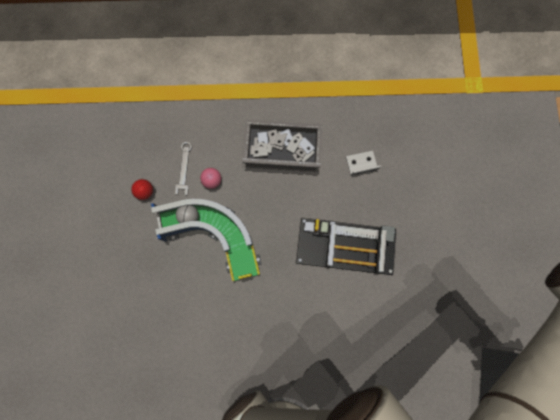

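View pics/side0.png

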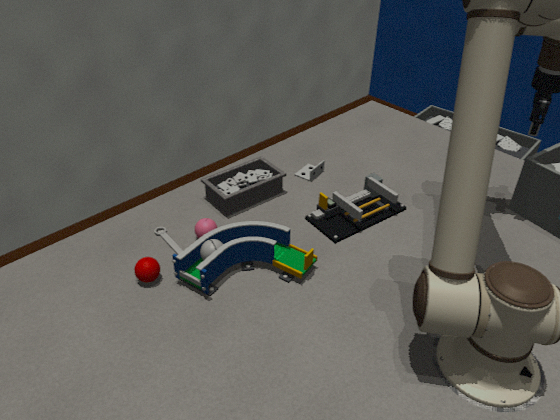

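Run:
```python
import pickle,cv2,numpy as np
d=pickle.load(open('top0.pkl','rb'))['color'][:,:,::-1]
a=cv2.resize(d[190:290,140:270],None,fx=6,fy=6,interpolation=cv2.INTER_CUBIC)
b=cv2.resize(d[205:285,285:405],None,fx=6,fy=6,interpolation=cv2.INTER_CUBIC)
cv2.imwrite('pics/cropA.png',a);cv2.imwrite('pics/cropB.png',b)
s=pickle.load(open('side0.pkl','rb'))['color'][:,:,::-1]
c=cv2.resize(s[210:305,160:330],None,fx=4.5,fy=4.5,interpolation=cv2.INTER_CUBIC)
cv2.imwrite('pics/cropC.png',c)
c=cv2.resize(s[165:245,295:415],None,fx=6,fy=6,interpolation=cv2.INTER_CUBIC)
cv2.imwrite('pics/cropD.png',c)
```

```text
(no output)
```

View pics/cropA.png

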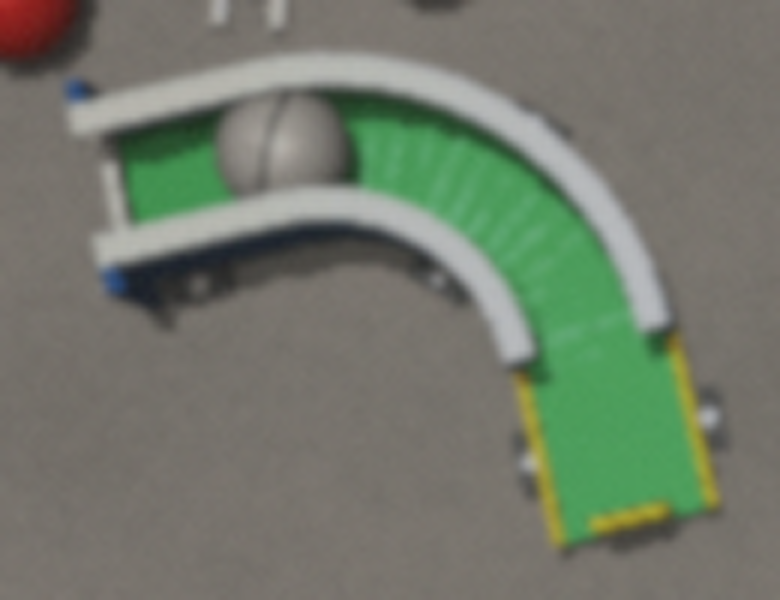

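View pics/cropB.png

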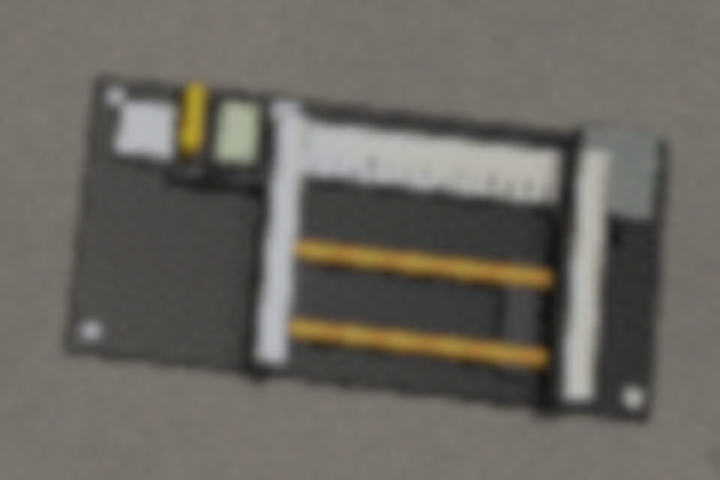

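View pics/cropC.png

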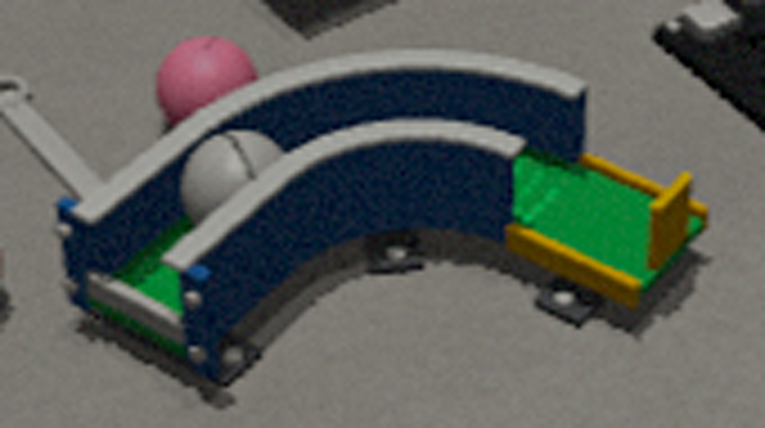

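View pics/cropD.png

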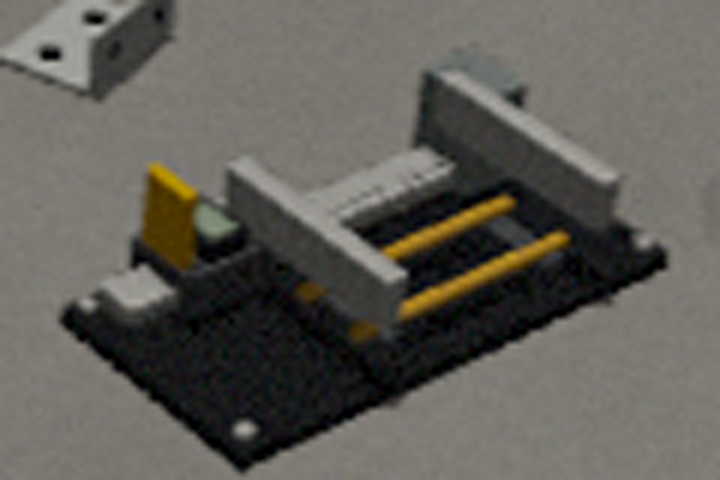

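```bash
cat > m.py <<'E'
from h import *
import pickle
d=pickle.load(open('top0.pkl','rb')); s=pickle.load(open('side0.pkl','rb'))
def comps(d,lo,hi,roi,mn=4):
    hsv=cv2.cvtColor(d['color'],cv2.COLOR_RGB2HSV); m=cv2.inRange(hsv,lo,hi)
    r=np.zeros_like(m); u0,v0,u1,v1=roi; r[v0:v1,u0:u1]=m[v0:v1,u0:u1]
    n,l,st,c=cv2.connectedComponentsWithStats(r)
    return [np.argwhere(l==i)[:,::-1].astype(float) for i in range(1,n) if st[i,4]>=mn]
def line(p):
    c=p.mean(0);v=np.linalg.svd(p-c)[2][0];t=(p-c)@v;return c,v,t.min(),t.max()
Y=((18,110,90),(35,255,255))
print('track yellow')
for p in comps(d,*Y,(215,240,265,290)):
    c,v,a,b=line(p); print(len(p),p.min(0),p.max(0),end=' ')
    for z in (36,74):
        w=ray(d,p,z)[:,:2];c,v,a,b=line(w);print(z,c.round(1),np.degrees(np.arctan2(v[1],v[0])).round(2),round(a,1),round(b,1),end='|')
    print()
print('caliper yellow')
for p in comps(d,(10,110,80),(35,255,255),(290,210,400,280)):
    w=ray(d,p,30)[:,:2];c,v,a,b=line(w);print(len(p),p.min(0),p.max(0),c.round(1),np.degrees(np.arctan2(v[1],v[0])).round(2),(c+v*a).round(1),(c+v*b).round(1), ray(d,p.mean(0),80).round(1))
print('green')
for p in comps(d,(40,80,60),(80,255,255),(145,195,265,290),30):
    w=ray(d,p,30)[:,:2]; print(len(p),w.mean(0))
C=cloud(d)
print('top depth: sample heights', [ (u,v,C[v,u].round(0)) for u,v in [(186,212),(243,277),(240,262),(333,245),(381,250),(318,226),(355,248),(300,200)]])
E
python3 m.py
```

```text
track yellow
54 [251. 246.] [259. 274.] 36 [468.1  55.3] -167.38 -38.9 38.4|74 [465.7  53.7] -167.38 -37.6 37.2|
54 [226. 252.] [233. 280.] 36 [452.1 125.2] -167.48 -40.5 37.3|74 [450.3 121.2] -167.48 -39.2 36.1|
36 [239. 274.] [251. 278.] 36 [425.4  84.2] 102.18 -16.8 16.4|74 [424.4  81.6] 102.18 -16.3 15.8|
caliper yellow
51 [315. 219.] [319. 230.] [ 562.4 -116.1] 171.98 [ 577.3 -118.2] [ 546.1 -113.8] [[ 555.2 -110.8   80. ]]
158 [335. 245.] [376. 252.] [ 492.4 -219.1] 81.83 [ 484.4 -274.7] [ 500.5 -163.1] [[ 488.3 -209.3   80. ]]
156 [334. 258.] [375. 265.] [ 456.9 -213.5] 81.68 [ 448.7 -269.5] [ 465.  -158.5] [[ 454.3 -203.9   80. ]]
green
1593 [520.75012104 121.99822766]
207 [589.13894766 294.92994742]
top depth: sample heights [(186, 212, array([595., 234.,  90.])), (243, 277, array([423.,  88.,  58.])), (240, 262, array([464.,  97.,  33.])), (333, 245, array([ 500., -153.,   69.])), (381, 250, array([ 484., -278.,   70.])), (318, 226, array([ 556., -118.,   42.])), (355, 248, array([ 397.,    7., 1178.])), (300, 200, array([639., -75.,  -4.]))]
```

```bash
cat > m2.py <<'E'
from m import *
print('----')
yaw=np.radians(-8.25); X=np.array([np.cos(yaw),np.sin(yaw)]);Yv=np.array([-X[1],X[0]])
o=np.array([474.65,-216.3])
g=d['color'].astype(float).min(-1)
R=d['color'][205:285,285:405]
# brightness profile along caliper y at z=69, at several x
for xx in (-35,-20,20,0,-28):
    ys=np.arange(-90,110,2.0)
    P=np.array([[*(o+xx*X+y*Yv),69] for y in ys]);uv=proj(d,P).astype(np.float32)
    pr=cv2.remap(g.astype(np.float32),uv[:,0].copy(),uv[:,1].copy(),cv2.INTER_LINEAR).ravel()
    b=pr>125; e=np.flatnonzero(np.diff(b.astype(int)))
    print(xx,[(ys[i]+2*(125-pr[i])/(pr[i+1]-pr[i])).round(1) for i in e])
c=comps(d,*Y,(290,210,330,235))[0]
w=ray(d,c,80)[:,:2]-o; print('lug',(w@X).min(),(w@X).max(),(w@Yv).min(),(w@Yv).max(),(w@X).mean(),(w@Yv).mean())
# ball
h=cv2.cvtColor(d['color'],cv2.COLOR_RGB2HSV)
print(ray(d,[187.1,213.4],60))
pts=C[205:222,178:196].reshape(-1,3);print(pts[pts[:,2]>86.5].mean(0), pts[pts[:,2]>86.5].shape, pts[:,2].max())
E
python3 m2.py | sed -n '/----/,$p'
```

```text
----
-35 [np.float64(-89.3), np.float64(-85.9), np.float64(-67.6), np.float64(-58.5), np.float64(65.7), np.float64(75.0)]
-20 [np.float64(-68.6), np.float64(-57.1), np.float64(65.0), np.float64(77.1)]
20 [np.float64(-68.4), np.float64(-56.8), np.float64(64.4), np.float64(76.8)]
0 [np.float64(-69.3), np.float64(-57.8), np.float64(64.4), np.float64(76.6)]
-28 [np.float64(-68.7), np.float64(-57.6), np.float64(64.7), np.float64(76.6)]
lug 49.10943134354285 78.97809441555414 110.68136343475817 121.18920816864181 64.40816610279327 115.94112529470213
[[596.6560988  236.97390234  60.        ]]
[591.05823649 235.57211147 100.54270617] (92, 3) 1177.6383419162187
```

Emit:
apply_moves:
  plan: [1,0.014,0.036,0,3.3,1,0.028,0.072,0,6.6,1,0.042,0.108,0,10,1,0.057,0.144,0,13.3,1,0.071,0.18,0,16.6,1,0.085,0.217,0,20,1,0.099,0.253,0,23.3,1,0.113,0.289,0,26.6]

```text
clock: 0.77
position: [352.7, -286.2, 231.1]
ee_rot: [-0.417, 0.909, 0.0, -0.0]
contact_force: [0.4, -0.6, 0.1]
gripper_width: -0.1
```

Emit:
apply_moves:
  plan: [1,0.014,0.036,0,3.3,1,0.028,0.072,0,6.6,1,0.042,0.108,0,10,1,0.057,0.144,0,13.3,1,0.071,0.18,0,16.6,1,0.085,0.217,0,20,1,0.099,0.253,0,23.3,1,0.113,0.289,0,26.6]

```text
clock: 1.43
position: [465.7, 2.8, 231.2]
ee_rot: [-0.615, 0.788, 0.0, -0.0]
contact_force: [0.9, -0.3, -0.6]
gripper_width: 0.1
```

Emit:
apply_moves:
  plan: [1,0.014,0.036,0,3.3,1,0.028,0.072,0,6.6,1,0.042,0.108,0,10,1,0.057,0.144,0,13.3,1,0.071,0.18,0,16.6,1,0.085,0.217,0,20,1,0.1,0.253,-0.02,23.3,1,0.114,0.288,-0.04,26.7]

```text
clock: 2.1
position: [579.7, 288.6, 193.2]
ee_rot: [0.781, -0.625, 0.0, -0.001]
contact_force: [0.4, 0.6, -0.4]
gripper_width: -0.1
```

Run:
```python
from h import *
t=snap('top');s=snap('side')
a=cv2.resize(t['color'][180:290,130:270,::-1],None,fx=5,fy=5,interpolation=cv2.INTER_CUBIC)
b=cv2.resize(s['color'][150:300,130:330,::-1],None,fx=4,fy=4,interpolation=cv2.INTER_CUBIC)
cv2.imwrite('pics/a1.png',a);cv2.imwrite('pics/b1.png',b)
print(arm.read_state()['position'])
```

```text
[577.8704909 289.6716801 185.8294755]
```

View pics/b1.png

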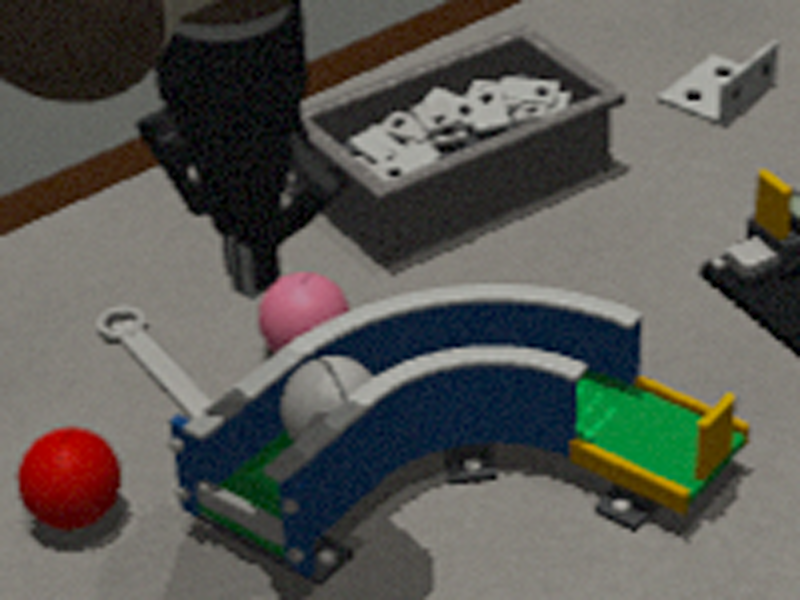

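View pics/a1.png

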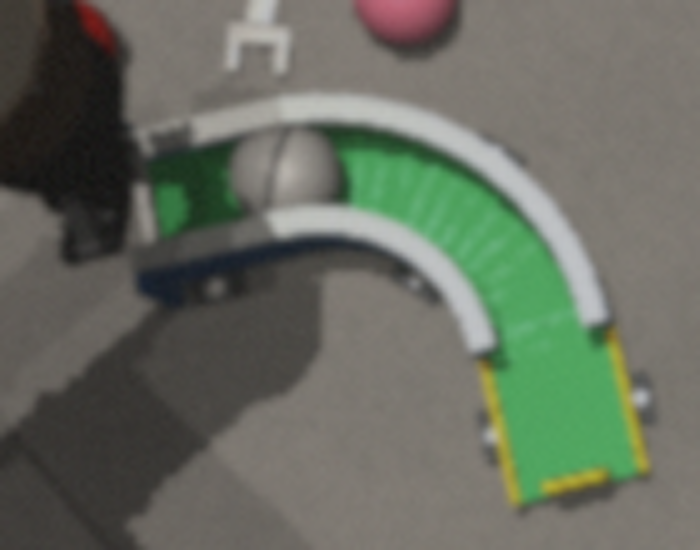

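Emit:
apply_moves:
  plan: [1,0,0,-0.025,0,1,0,0,-0.05,0,1,0,0,-0.075,0,1,0,0,-0.095,0,1,0,0,-0.11,0,1,0,0,-0.12,0,1,0,0,-0.13,0,1,0,0,-0.137,0]

```text
clock: 2.87
position: [578.7, 286.0, 55.2]
ee_rot: [0.78, -0.626, -0.0, 0.0]
contact_force: [-0.5, -0.1, 0.1]
gripper_width: -0.2
```

Run:
```python
import numpy as np
y=np.radians(12.55);R=np.array([[np.cos(y),-np.sin(y)],[np.sin(y),np.cos(y)]]);bc=np.array([473.4,216.])
def pt(s):
    if s<48: return bc+R@[120,48-s],0
    a=(s-48)/120
    if a<np.pi/2: return bc+R@[120*np.cos(a),-120*np.sin(a)],-np.degrees(a)
    return bc+R@[-(s-48-60*np.pi),-120],-90
S=np.concatenate([np.linspace(0,96,9),np.linspace(96,176,9)[1:],np.linspace(176,238.5,9)[1:]])
p0=None
for k in range(3):
    b,ba=pt(S[8*k])
    for s in S[8*k+1:8*k+9]:
        p,a=pt(s);print(f"1, {(p-b)[0]/1000:.3f}, {(p-b)[1]/1000:.3f}, 0, {a-ba:.1f},",end=' ')
    print('\n',p,a)
```

```text
1, 0.003, -0.012, 0, 0.0, 1, 0.005, -0.023, 0, 0.0, 1, 0.008, -0.035, 0, 0.0, 1, 0.010, -0.047, 0, -0.0, 1, 0.012, -0.059, 0, -5.7, 1, 0.013, -0.071, 0, -11.5, 1, 0.013, -0.083, 0, -17.2, 1, 0.011, -0.095, 0, -22.9, 
 [591.44053907 194.40298316] -22.918311805232932
1, -0.002, -0.010, 0, -4.8, 1, -0.005, -0.019, 0, -9.5, 1, -0.009, -0.029, 0, -14.3, 1, -0.014, -0.037, 0, -19.1, 1, -0.019, -0.046, 0, -23.9, 1, -0.025, -0.054, 0, -28.6, 1, -0.031, -0.061, 0, -33.4, 1, -0.039, -0.068, 0, -38.2, 
 [552.81161286 126.03447469] -61.11549814728781
1, -0.006, -0.005, 0, -3.7, 1, -0.012, -0.010, 0, -7.5, 1, -0.019, -0.014, 0, -11.2, 1, -0.026, -0.017, 0, -14.9, 1, -0.033, -0.021, 0, -18.7, 1, -0.040, -0.023, 0, -22.4, 1, -0.048, -0.026, 0, -26.1, 1, -0.055, -0.028, 0, -28.9, 
 [497.51843306  98.43164129] -90
```

Emit:
apply_moves:
  plan: [1,0.003,-0.012,0,0,1,0.005,-0.023,0,0,1,0.008,-0.035,0,0,1,0.01,-0.047,0,0,1,0.012,-0.059,0,-5.7,1,0.013,-0.071,0,-11.5,1,0.013,-0.083,0,-17.2,1,0.011,-0.095,0,-22.9]

```text
clock: 3.53
position: [590.7, 189.6, 56.7]
ee_rot: [-0.638, 0.77, -0.0, 0.001]
contact_force: [0.8, 0.4, 0.3]
gripper_width: 0.2
```

Emit:
apply_moves:
  plan: [1,-0.002,-0.01,0,-4.8,1,-0.005,-0.019,0,-9.5,1,-0.009,-0.029,0,-14.3,1,-0.014,-0.037,0,-19.1,1,-0.019,-0.046,0,-23.9,1,-0.025,-0.054,0,-28.6,1,-0.031,-0.061,0,-33.4,1,-0.039,-0.068,0,-38.2]

```text
clock: 4.2
position: [551.4, 121.9, 56.7]
ee_rot: [-0.351, 0.936, 0.0, 0.001]
contact_force: [1.9, 0.4, 1.1]
gripper_width: -0.3
```

Emit:
apply_moves:
  plan: [1,-0.006,-0.005,0,-3.7,1,-0.012,-0.01,0,-7.5,1,-0.019,-0.014,0,-11.2,1,-0.026,-0.017,0,-14.9,1,-0.033,-0.021,0,-18.7,1,-0.04,-0.023,0,-22.4,1,-0.048,-0.026,0,-26.1,1,-0.053,-0.027,0,-28.9]

```text
clock: 4.87
position: [498.5, 95.4, 56.9]
ee_rot: [-0.107, 0.994, 0.001, 0.002]
contact_force: [7.7, 2.5, -0.8]
gripper_width: 0.3
```

```bash
cat > look.py <<'E'
import sys
from h import *
k=sys.argv[1]; r=list(map(int,sys.argv[2:]))
for n,q in (('top',r[:4]),('side',r[4:])):
    d=snap(n); u0,v0,u1,v1=q
    c=cv2.resize(d['color'][v0:v1,u0:u1,::-1],None,fx=4,fy=4,interpolation=cv2.INTER_CUBIC)
    cv2.imwrite(f'pics/{k}_{n}.png',c)
s=arm.read_state();print(s['clock'],s['position'],s['contact_force'],s['gripper_width'])
E
python3 look.py c 150 190 300 310 150 150 340 300
```

```text
4.9667 [498.82009386  95.74393339  57.18559878] [1.40055356 0.66272604 0.74796152] 0.03495781054278884
```

View pics/c_top.png

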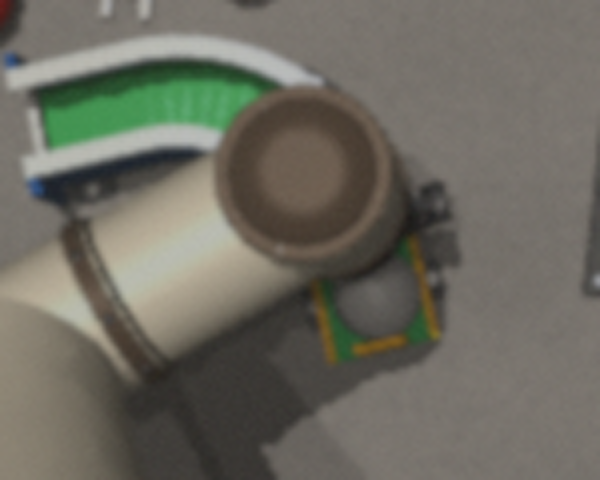

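View pics/c_side.png

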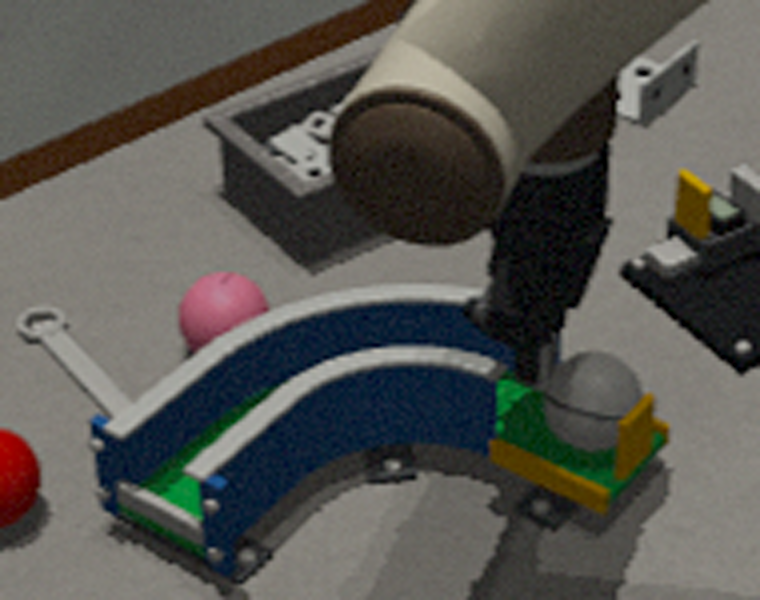

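Run:
```python
from h import *
for i in range(2):
    d=arm.get_image('top'); s=arm.read_state(); print(s['position'].round(1),s['ee_rot'].round(4),s['contact_force'].round(2),s['joint_vel'].round(3))
print(ray(d,[[244.1,264.6]],60))
h=d['color'][255:280,228:260].astype(int)
sat=h.max(-1)-h.min(-1)
m=(sat<30)&(h.mean(-1)>60)
C=cloud(d)[255:280,228:260]
p=C[m&(C[...,2]>60)&(C[...,2]<95)];print(len(p),p.mean(0))
# sphere fit r=30
from scipy.optimize import least_squares
r=least_squares(lambda c:np.linalg.norm(p-c,axis=1)-30,[456,89,60],loss='soft_l1');print(r.x,np.abs(r.fun).mean())
```

```text
[498.8  95.8  57. ] [-1.089e-01  9.940e-01  4.000e-04  1.400e-03] [1.35 0.03 0.4 ] [ 0.002  0.012  0.007 -0.003 -0.009  0.006]
[498.7  96.   56.8] [-1.09e-01  9.94e-01  3.00e-04  1.20e-03] [ 0.92 -0.19  0.94] [ 0.004  0.007  0.003 -0.002 -0.002 -0.005]
[[455.02447777  84.13415837  60.        ]]
278 [453.00802274  81.09600847  81.55082958]
[460.07772057  86.42085713  59.97411783] 1.1525202160332957
```

Emit:
apply_moves:
  plan: [1,0.002,0,0.02,0,1,0.002,0,0.045,0,0.5,0.002,0,0.075,0,-1,-0.005,-0.001,0.1,0,-1,-0.018,-0.003,0.105,0,-1,-0.032,-0.005,0.105,0,-1,-0.042,-0.007,0.105,0,-1,-0.042,-0.007,0.105,0]

```text
clock: 5.73
position: [453.5, 88.2, 160.6]
ee_rot: [-0.109, 0.994, -0.0, -0.001]
contact_force: [-1.5, 0.9, -0.5]
gripper_width: 72.1
```

```bash
python3 look.py e 150 190 300 310 190 150 350 300
```

```text
5.8333 [455.69883912  89.04375234 160.66912511] [-0.27005574  0.47149377  0.65887286] 85.1490279823912
```

View pics/e_side.png

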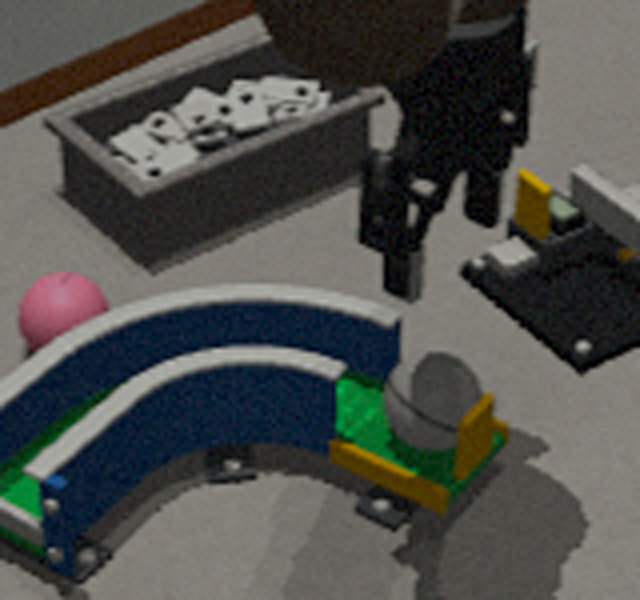

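Emit:
apply_moves:
  plan: [-1,0.001,0,-0.025,0,-1,0.001,0,-0.05,0,-1,0.001,0,-0.075,0,-1,0.001,0,-0.095,0,-1,0.001,0,-0.11,0,-1,0.001,0,-0.12,0,-1,0.001,0,-0.126,0,-1,0.001,0,-0.126,0]

```text
clock: 6.5
position: [456.5, 88.9, 33.1]
ee_rot: [-0.109, 0.994, -0.001, -0.002]
contact_force: [0.7, 0.2, 0.1]
gripper_width: 85.8
```

```bash
python3 look.py f 200 220 300 310 220 180 360 300
```

```text
6.6 [457.37345077  89.42059387  34.75193193] [ 0.36012994 -0.60121962 -0.43089046] 85.23464657524657
```

View pics/f_side.png

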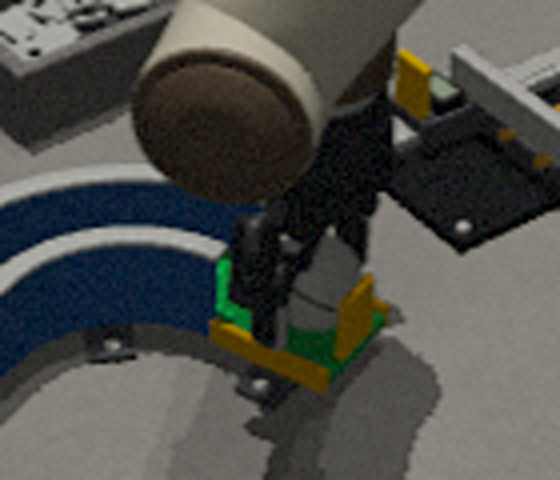

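Emit:
apply_moves:
  plan: [0,0,0,0,0,1,0,0,0,0,1,0,0,0,0,1,0,0,0,0,1,0,0,0,0,1,0,0,0,0]

```text
clock: 7.1
position: [457.6, 89.6, 35.8]
ee_rot: [-0.109, 0.994, 0.0, 0.001]
contact_force: [-0.5, -0.4, 7.3]
gripper_width: 58.0
```

Emit:
apply_moves:
  plan: [1,0,0,0.004,0,1,0,0,0.01,0,1,0,0,0.02,0,1,0,0,0.035,0,1,0,0,0.055,0,1,0,0,0.08,0,1,0,0,0.1,0,1,0,0,0.11,0]

```text
clock: 7.77
position: [457.1, 89.5, 147.4]
ee_rot: [-0.109, 0.994, 0.001, 0.001]
contact_force: [0.2, -0.0, -2.0]
gripper_width: 57.5
```

```bash
python3 look.py g 200 220 300 310 220 120 380 270
```

```text
7.8667 [457.27504881  89.62294656 146.67030935] [ 0.64255836 -0.40959895 -2.23298103] 58.120366482330446
```

View pics/g_side.png

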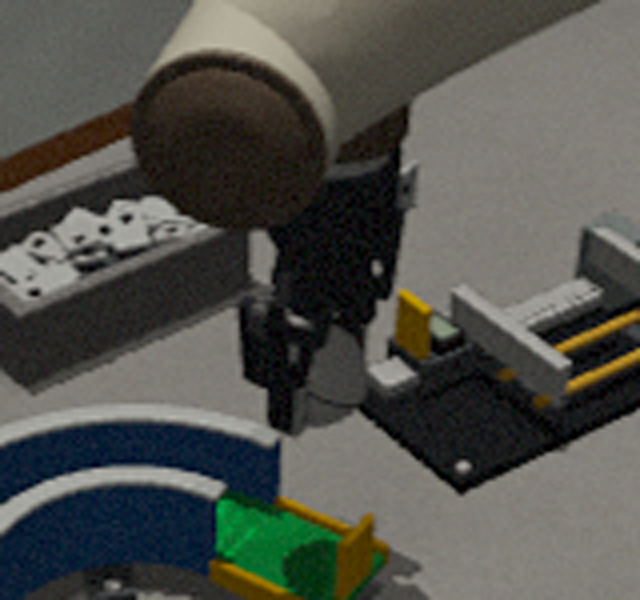

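```bash
cat > ballfit.py <<'E'
from h import *
from scipy.optimize import least_squares
def fit(name,pred):
    d=arm.get_image(name);C=cloud(d);g=d['color'].astype(int)
    m=(np.linalg.norm(C-pred,axis=-1)<42)&(g.mean(-1)>50)&((g.max(-1)-g.min(-1))<25)
    m=cv2.erode(m.astype(np.uint8),np.ones((2,2)))>0
    p=C[m]
    r=least_squares(lambda c:np.linalg.norm(p-c,axis=1)-30,pred,loss='soft_l1',f_scale=2)
    b=(g*m[...,None]).astype(np.uint8)
    print(name,len(p),r.x.round(1),np.abs(r.fun).mean().round(2),'grayrange',g.mean(-1)[m].min() if m.any() else 0)
    return d,m
if __name__=='__main__':
    s=arm.read_state(); print(s['position'])
    d,m=fit('side',s['position']+[0,0,24])
    u=d['color'].copy(); u[m]=[255,0,0]
    v,h=np.argwhere(m).mean(0).astype(int)
    cv2.imwrite('pics/bf.png',cv2.resize(u[v-40:v+40,h-50:h+50,::-1],None,fx=6,fy=6))
E
python3 ballfit.py
```

```text
[457.27504881  89.62294656 146.67030935]
side 220 [458.2  88.7 172.5] 1.48 grayrange 50.666666666666664
```

View pics/bf.png

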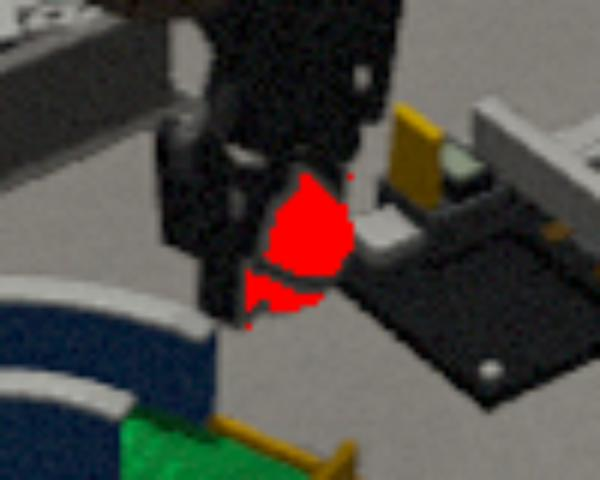

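Emit:
apply_moves:
  plan: [1,0.001,-0.012,0,3,1,0.002,-0.03,0,7,1,0.003,-0.05,0,11.5,1,0.004,-0.072,0,16,1,0.005,-0.095,0,21,1,0.006,-0.118,0,26,1,0.007,-0.14,0,31,1,0.008,-0.16,0,35]

```text
clock: 8.58
position: [463.1, -72.0, 143.1]
ee_rot: [-0.404, 0.915, 0.001, -0.002]
contact_force: [0.1, 0.1, -1.2]
gripper_width: 57.8
```

Emit:
apply_moves:
  plan: [1,0.001,-0.022,0,4.5,1,0.002,-0.045,0,9.5,1,0.003,-0.068,0,14.5,1,0.004,-0.09,0,19.5,1,0.005,-0.112,0,24.5,1,0.006,-0.135,0,29,1,0.007,-0.152,0,32.5,1,0.007,-0.16,0,34.3]

```text
clock: 9.25
position: [470.5, -232.2, 142.7]
ee_rot: [-0.655, 0.756, 0.002, -0.001]
contact_force: [0.3, -0.9, -2.1]
gripper_width: 57.5
```

```bash
python3 look.py i 260 180 410 310 280 110 440 260; python3 ballfit.py; python3 -c "
from h import *
print(arm.read_state()['ee_rot'], arm.read_state()['contact_force'])"
```

```text
9.35 [ 470.3621123  -231.51209191  142.75682309] [-0.46312971  0.72822983 -1.83978964] 58.114191176704395
[ 470.3621123  -231.51209191  142.75682309]
side 238 [ 468.8 -233.4  169. ] 1.8 grayrange 51.0
[-0.65349395  0.7569292   0.00167019 -0.00102104] [-0.01170513  0.40931026 -1.88634465]
```

View pics/i_side.png

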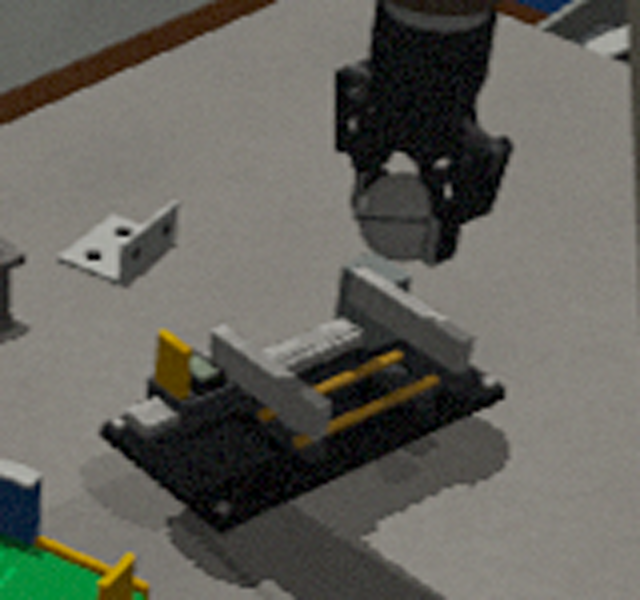

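View pics/bf.png

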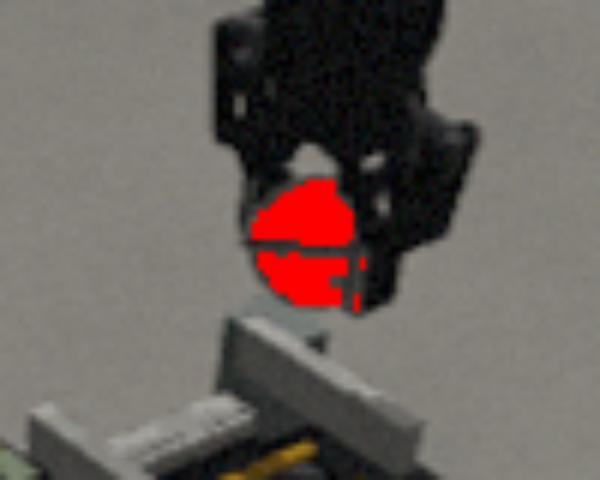

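Emit:
apply_moves:
  plan: [1,0.002,0,-0.015,0,1,0.002,0,-0.035,0,1,0.002,0,-0.058,0,1,0.002,0,-0.08,0,1,0.002,0,-0.095,0,1,0.002,0,-0.103,0,1,0.002,0,-0.108,0,1,0.002,0,-0.108,0]

```text
clock: 10.07
position: [473.3, -230.1, 35.9]
ee_rot: [-0.655, 0.756, 0.001, -0.001]
contact_force: [-1.1, 0.7, -1.8]
gripper_width: 57.8
```

```bash
python3 look.py j 260 180 410 310 280 110 440 260; python3 ballfit.py
```

```text
10.1667 [ 474.35822806 -230.60526676   37.38595306] [ 0.58836185 -0.12378747 -1.32928897] 57.75408512666173
[ 474.35822806 -230.60526676   37.38595306]
side 207 [ 473.7 -232.    63.9] 1.93 grayrange 50.666666666666664
```

View pics/j_side.png

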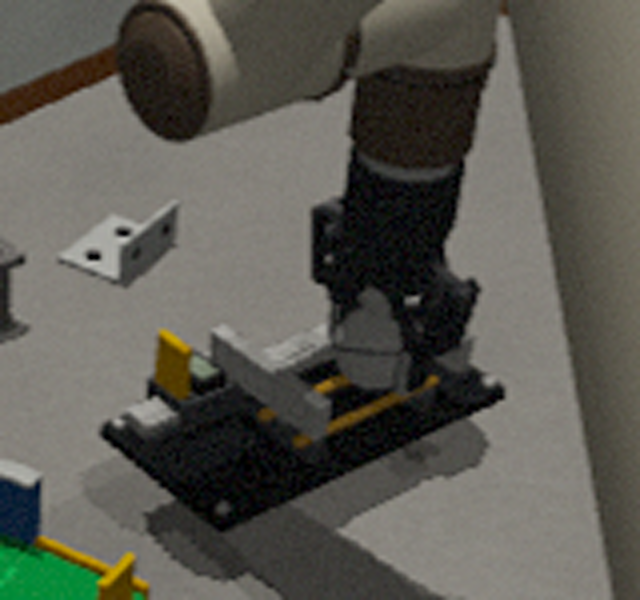

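Emit:
apply_moves:
  plan: [1,-0.001,0,-0.002,0,1,-0.001,0,-0.004,0,1,-0.001,0,-0.005,0,1,-0.001,0,-0.005,0]

```text
clock: 10.55
position: [472.7, -230.7, 31.8]
ee_rot: [-0.654, 0.756, 0.0, 0.0]
contact_force: [0.4, 0.7, -2.7]
gripper_width: 57.8
```

Emit:
apply_moves:
  plan: [1,0,0,-0.001,0,1,0,0,-0.001,0]

```text
clock: 10.72
position: [473.2, -230.9, 31.0]
ee_rot: [-0.655, 0.756, -0.0, 0.0]
contact_force: [-0.1, -0.2, -1.2]
gripper_width: 57.8
```

Emit:
apply_moves:
  plan: [1,0,0,-0.001,0,1,0,0,-0.001,0]

```text
clock: 10.88
position: [473.4, -231.0, 30.6]
ee_rot: [-0.655, 0.756, -0.001, 0.0]
contact_force: [-0.3, -0.1, 4.0]
gripper_width: 57.6
```

Emit:
apply_moves:
  plan: [1,0,0,-0.001,0,1,0,0,-0.001,0]

```text
clock: 11.05
position: [473.5, -231.0, 30.5]
ee_rot: [-0.655, 0.756, -0.001, 0.0]
contact_force: [-3.4, 1.3, 10.1]
gripper_width: 57.6
```

Emit:
apply_moves:
  plan: [1,0,0,0.001,0,0.3,0,0,0.001,0,-0.55,0,0,0.001,0,-0.7,0,0,0.001,0,-0.9,0,0,0.001,0,-0.9,0,0,0.001,0,-1,0,0,0.001,0]

```text
clock: 11.63
position: [472.7, -230.7, 29.5]
ee_rot: [-0.654, 0.756, 0.0, -0.0]
contact_force: [-0.4, -0.3, -0.0]
gripper_width: 85.5
```

```bash
python3 look.py k 260 180 410 310 280 110 440 260; python3 ballfit.py
```

```text
11.7333 [ 472.72069978 -230.72414266   29.60714116] [ 0.08084413  0.47652819 -0.1913068 ] 85.70855082978608
[ 472.72069978 -230.72414266   29.60714116]
side 244 [ 472.5 -232.5   57. ] 1.67 grayrange 50.333333333333336
```

View pics/k_side.png

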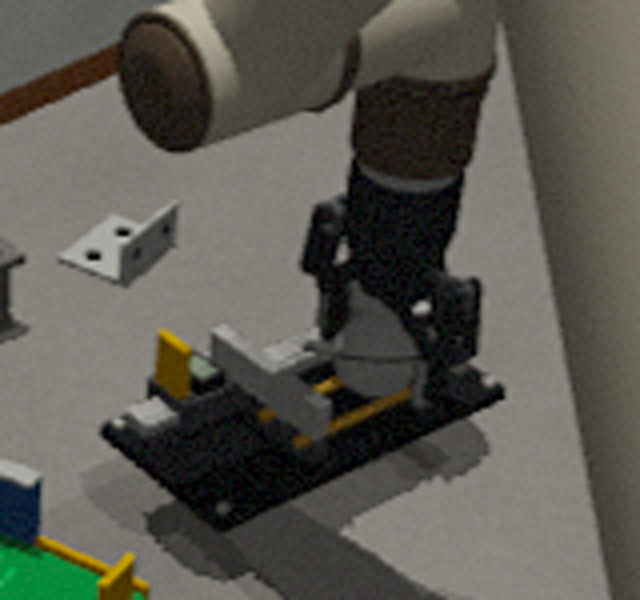

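View pics/k_top.png

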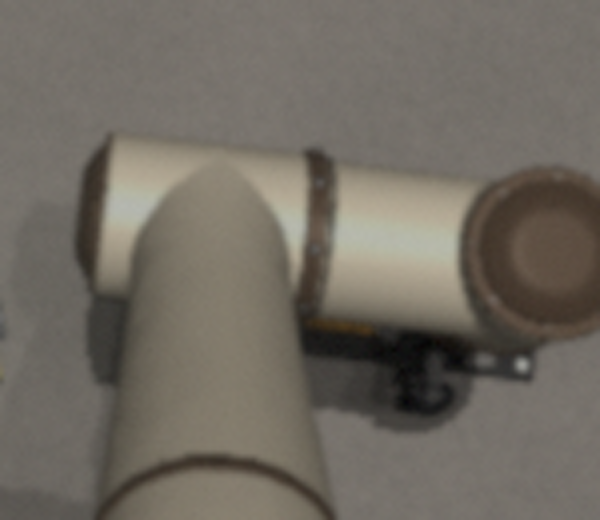

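Emit:
apply_moves:
  plan: [-1,0,0,0.01,0,-1,0,0,0.03,0,-1,0,0,0.06,0,-1,0,0,0.09,0,-1,0,0,0.115,0,1,0.005,0.01,0.125,0,1,0.018,0.03,0.125,0,1,0.033,0.057,0.125,0]

```text
clock: 12.45
position: [506.0, -173.7, 156.3]
ee_rot: [-0.653, 0.757, -0.001, 0.001]
contact_force: [1.2, -0.2, -1.0]
gripper_width: 51.6
```

Emit:
apply_moves:
  plan: [1,0.015,0.026,0,0,1,0.03,0.052,0,0,1,0.043,0.075,0,0,1,0.05,0.087,0,0,1,0.053,0.092,0,0,1,0.053,0.092,0,0]

```text
clock: 12.95
position: [559.0, -80.8, 154.5]
ee_rot: [-0.655, 0.756, 0.0, -0.0]
contact_force: [0.4, 0.3, 0.3]
gripper_width: 0.2
```

```bash
python3 look.py l 260 180 410 310 280 110 440 260
python3 - <<'E'
from ballfit import *
fit('side',np.array([472.5,-231.,56]))
E
```

```text
13.05 [558.07763871 -82.20713188 154.5506012 ] [-0.35440676  0.46125361 -0.08907656] -0.2110251688751676
side 314 [ 472.7 -232.6   57. ] 1.86 grayrange 50.666666666666664
```

View pics/l_side.png

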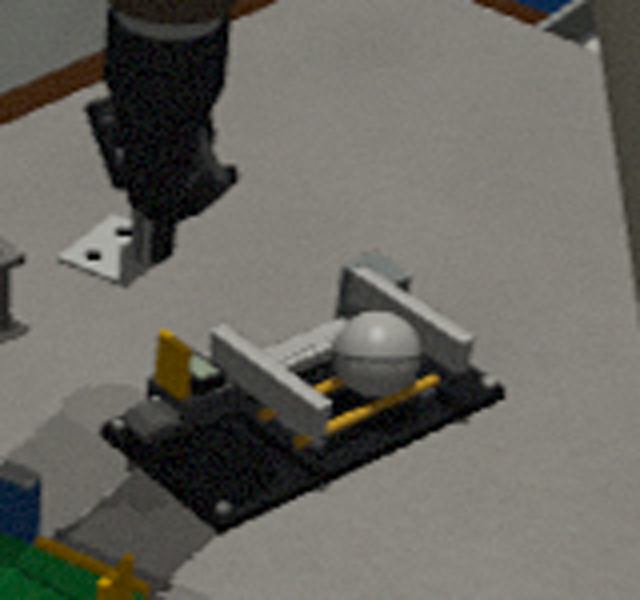

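View pics/l_top.png

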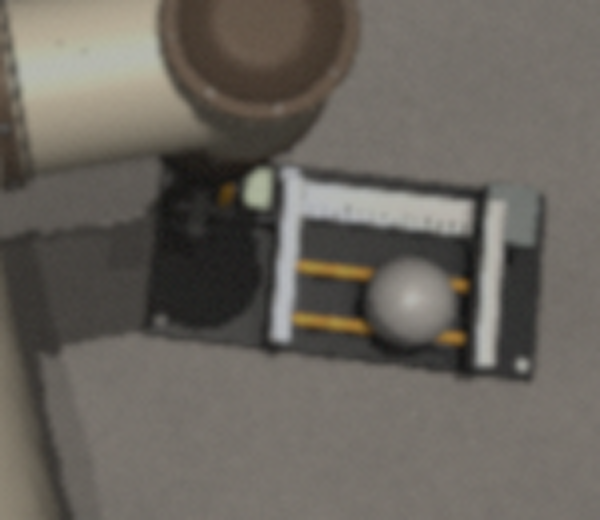

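Emit:
apply_moves:
  plan: [1,0,0.001,-0.02,0,1,0,0.001,-0.045,0,1,0,0.001,-0.068,0,1,0,0.001,-0.085,0,1,0,0.001,-0.095,0,1,0,0.001,-0.098,0,1,0,0.001,-0.098,0]

```text
clock: 13.68
position: [558.4, -81.5, 56.5]
ee_rot: [-0.654, 0.756, 0.0, -0.001]
contact_force: [0.7, -0.2, -0.9]
gripper_width: 0.6
```

```bash
python3 look.py n 260 180 410 310 280 110 440 260
```

```text
13.7833 [559.55736556 -81.06810855  57.89430399] [ 0.68950199  0.1770141  -0.01753421] 0.29611701075994573
```

View pics/n_side.png

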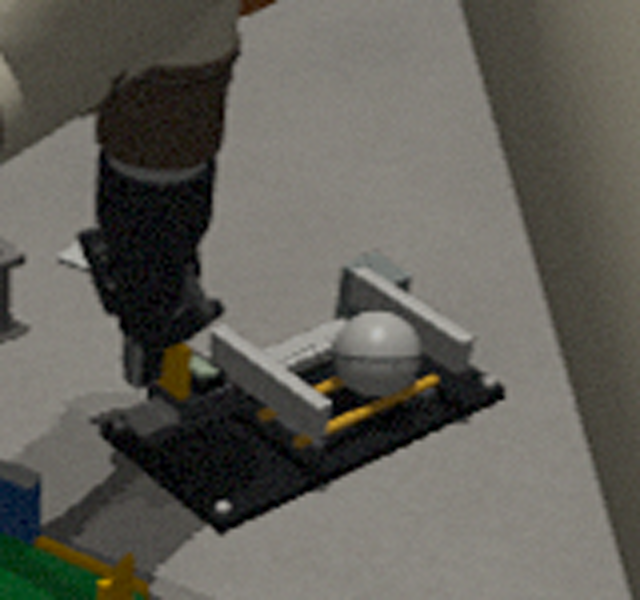

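Emit:
apply_moves:
  plan: [1,-0.001,-0.005,0,0,1,-0.0015,-0.01,0,0,1,-0.002,-0.013,0,0,1,-0.0025,-0.016,0,0,1,-0.003,-0.019,0,0,1,-0.003,-0.022,0,0,1,-0.0035,-0.025,0,0,1,-0.004,-0.028,0,0]

```text
clock: 14.45
position: [555.1, -108.8, 56.9]
ee_rot: [-0.655, 0.756, -0.0, 0.0]
contact_force: [0.5, 2.8, 0.9]
gripper_width: 0.3
```

Emit:
apply_moves:
  plan: [1,-0.0005,-0.003,0,0,1,-0.001,-0.006,0,0,1,-0.0015,-0.009,0,0,1,-0.002,-0.012,0,0,1,-0.002,-0.015,0,0,1,-0.0025,-0.018,0,0,1,-0.003,-0.021,0,0,1,-0.0035,-0.024,0,0]

```text
clock: 15.12
position: [551.4, -133.0, 56.8]
ee_rot: [-0.654, 0.756, -0.0, 0.0]
contact_force: [2.0, 2.5, -0.6]
gripper_width: 0.4
```

```bash
python3 look.py o 260 180 410 310 280 110 440 260
python3 - <<'E'
from ballfit import *
fit('side',np.array([472.5,-231.,56]))
E
```

```text
15.2167 [ 550.6857467  -133.38463272   56.57144431] [-0.45839295  0.204511   -0.64888315] -0.24357539869973444
side 268 [ 473.  -232.3   56.8] 1.79 grayrange 55.666666666666664
```

View pics/o_side.png

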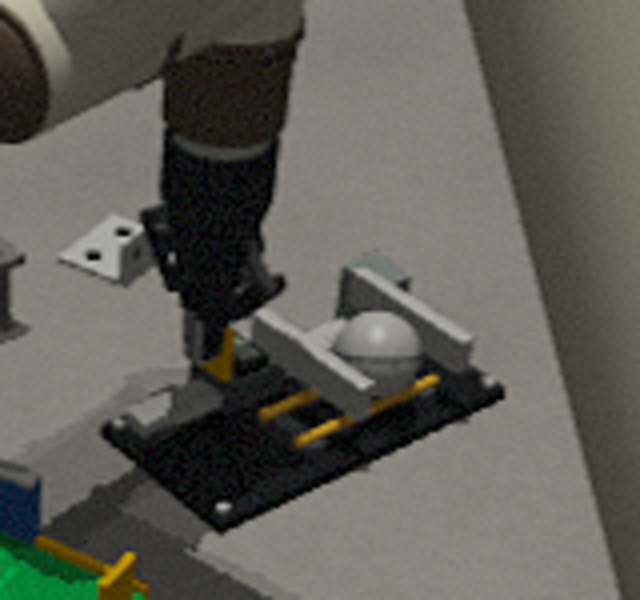

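View pics/o_top.png

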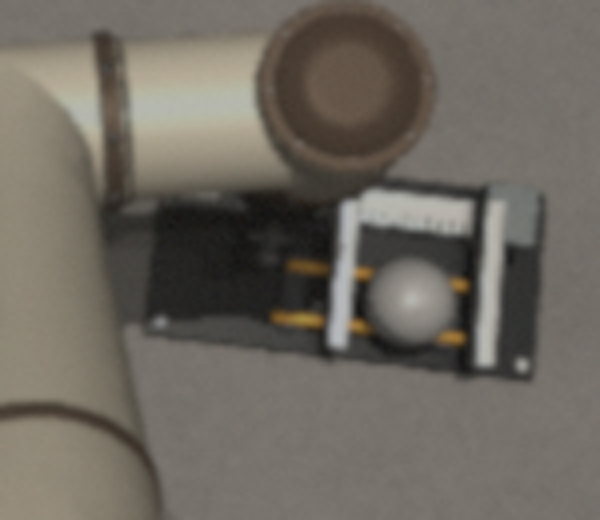

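```bash
cat > opening.py <<'E'
from h import *
d=arm.get_image('top')
yaw=np.radians(-8.25); X=np.array([np.cos(yaw),np.sin(yaw)]);Yv=np.array([-X[1],X[0]])
o=np.array([473.3,-225.4]); g=d['color'].astype(np.float32).min(-1)
for xx in (-40,-36,-32,36,40):
    ys=np.arange(-75,90,1.0)
    uv=proj(d,np.array([[*(o+xx*X+y*Yv),69] for y in ys])).astype(np.float32)
    pr=cv2.remap(g,uv[:,0].copy(),uv[:,1].copy(),cv2.INTER_LINEAR).ravel()
    e=np.flatnonzero(np.diff((pr>125).astype(int)))
    print(xx,[float((ys[i]+(125-pr[i])/(pr[i+1]-pr[i])).round(1)) for i in e])
s=arm.read_state();p=s['position'][:2]-o;print('tcp cal',p@X,p@Yv,s['position'][2],s['contact_force'],s['clock'])
E
python3 opening.py
```

```text
-40 []
-36 [-57.0, -50.5, 39.4, 43.6]
-32 [-59.8, -48.7, 36.0, 48.2]
36 [-59.9, -48.9, 35.6, 46.7]
40 [-59.8, -48.8, 35.2, 46.9]
tcp cal 62.97288018106214 102.27233128562072 56.38779246458406 [-0.61640158  0.48020762 -0.12954547] 15.3167
```

Emit:
apply_moves:
  plan: [1,-0.0005,-0.002,0,0,1,-0.0005,-0.004,0,0,1,-0.001,-0.006,0,0,1,-0.001,-0.008,0,0,1,-0.0015,-0.01,0,0,1,-0.0015,-0.012,0,0,1,-0.002,-0.014,0,0,1,-0.002,-0.016,0,0]

```text
clock: 15.98
position: [549.0, -148.9, 56.7]
ee_rot: [-0.654, 0.756, 0.0, -0.0]
contact_force: [-1.2, 3.0, -0.4]
gripper_width: 0.0
```

Emit:
apply_moves:
  plan: [1,0,-0.001,0,0,1,-0.0005,-0.002,0,0,1,-0.0005,-0.003,0,0,1,-0.0005,-0.004,0,0]

```text
clock: 16.32
position: [548.8, -152.8, 56.8]
ee_rot: [-0.655, 0.756, 0.0, -0.0]
contact_force: [-1.1, 3.0, 0.1]
gripper_width: -0.0
```

```bash
python3 look.py p 260 180 410 310 280 110 440 260; python3 opening.py
```

```text
16.4167 [ 548.82860681 -152.96554858   56.85891206] [-1.58147511  1.09938321 -1.07826882] -0.3410662067183146
-40 []
-36 [-56.8, -50.6, 20.2, 22.5]
-32 [-59.8, -48.7, 16.0, 27.5]
36 [-60.0, -49.0, 16.3, 25.9]
40 [-59.7, -48.8, 16.6, 26.2]
tcp cal 64.39474010878871 82.54096864664578 56.88345953994094 [-0.34853126  0.82888569 -0.34614235] 16.4667
```

View pics/p_top.png

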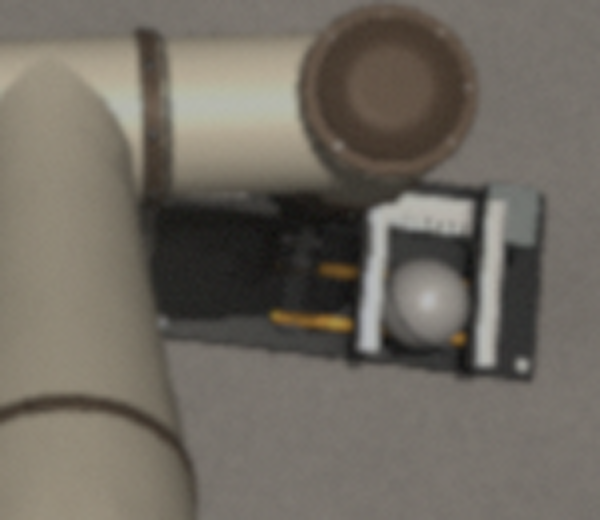

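Emit:
apply_moves:
  plan: [1,0,-0.0005,0,0,1,0,-0.001,0,0,1,0,-0.0015,0,0,1,-0.0003,-0.002,0,0,1,-0.0003,-0.0025,0,0,1,-0.0005,-0.003,0,0]

```text
clock: 16.97
position: [548.5, -155.8, 56.9]
ee_rot: [-0.655, 0.756, -0.0, 0.0]
contact_force: [0.9, 2.8, -1.2]
gripper_width: -0.1
```

Emit:
apply_moves:
  plan: [1,0,-0.0003,0,0,1,0,-0.0006,0,0]

```text
clock: 17.13
position: [548.4, -156.4, 56.9]
ee_rot: [-0.655, 0.756, -0.0, 0.0]
contact_force: [-1.0, 2.8, 0.2]
gripper_width: -0.1
```

Emit:
apply_moves:
  plan: [1,0,-0.0003,0,0,1,0,-0.0006,0,0]

```text
clock: 17.3
position: [548.4, -157.0, 56.9]
ee_rot: [-0.655, 0.756, -0.0, 0.0]
contact_force: [0.1, 3.0, 0.4]
gripper_width: 0.3
```

```bash
python3 opening.py
```

```text
-40 []
-36 [-56.8, -50.6, 14.8, 20.9]
-32 [-59.7, -48.7, 12.6, 24.5]
36 [-59.9, -49.0, 12.2, 22.9]
40 [-59.7, -48.8, 11.9, 23.1]
tcp cal 64.461425848427 78.46911862798233 56.90010146050418 [0.39960343 1.81233162 1.66106243] 17.35
```

Emit:
apply_moves:
  plan: [1,0,-0.0003,0,0,1,0,-0.0005,0,0]

```text
clock: 17.52
position: [548.3, -157.4, 56.9]
ee_rot: [-0.654, 0.756, -0.0, 0.0]
contact_force: [-0.9, 4.3, 1.6]
gripper_width: 0.0
```

Emit:
apply_moves:
  plan: [1,0,-0.0002,0,0,1,0,-0.0003,0,0]

```text
clock: 17.68
position: [548.3, -157.6, 56.8]
ee_rot: [-0.654, 0.756, 0.0, 0.0]
contact_force: [-1.0, 4.1, 1.6]
gripper_width: -0.2
```

Emit:
apply_moves:
  plan: [1,0,-0.0002,0,0,1,0,-0.0003,0,0]

```text
clock: 17.85
position: [548.3, -157.8, 56.8]
ee_rot: [-0.654, 0.756, 0.0, 0.0]
contact_force: [-1.5, 4.0, 1.6]
gripper_width: 0.0
```

Emit:
apply_moves:
  plan: [1,0,-0.0002,0,0,1,0,-0.0003,0,0]

```text
clock: 18.02
position: [548.3, -158.1, 56.8]
ee_rot: [-0.654, 0.756, 0.0, 0.0]
contact_force: [-1.3, 6.7, 2.9]
gripper_width: 0.2
```

```bash
python3 opening.py;python3 look.py q 260 180 410 310 280 110 440 260;  python3 - <<'E'
from ballfit import *
fit('side',np.array([471,-243.,56]))
E
```

```text
-40 []
-36 [-56.7, -50.4, 14.3, 20.4]
-32 [-59.7, -48.7, 12.1, 24.4]
36 [-59.9, -48.9, 11.2, 22.4]
40 [-59.7, -48.8, 11.4, 22.8]
tcp cal 64.49093871970263 77.39760655952135 56.83344053704678 [-0.64177545  5.23214531  2.28318888] 18.0667
18.1667 [ 548.25905657 -158.05479073   56.83180316] [-1.27282944  5.11579071  1.73342838] 0.20353391442857605
side 321 [ 470.2 -244.5   56.5] 3.38 grayrange 54.333333333333336
```

View pics/q_top.png

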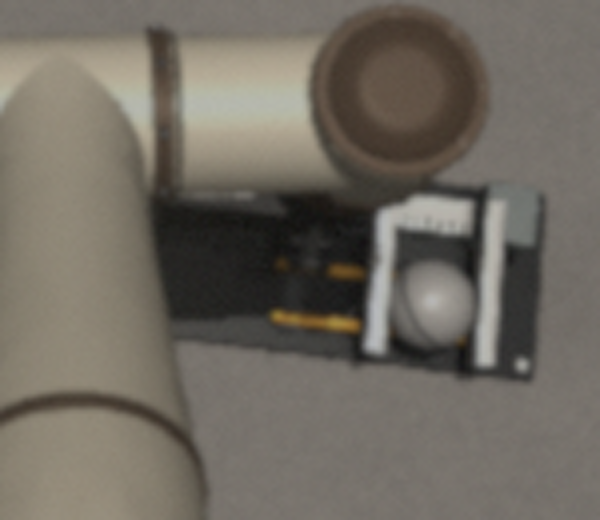

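View pics/q_side.png

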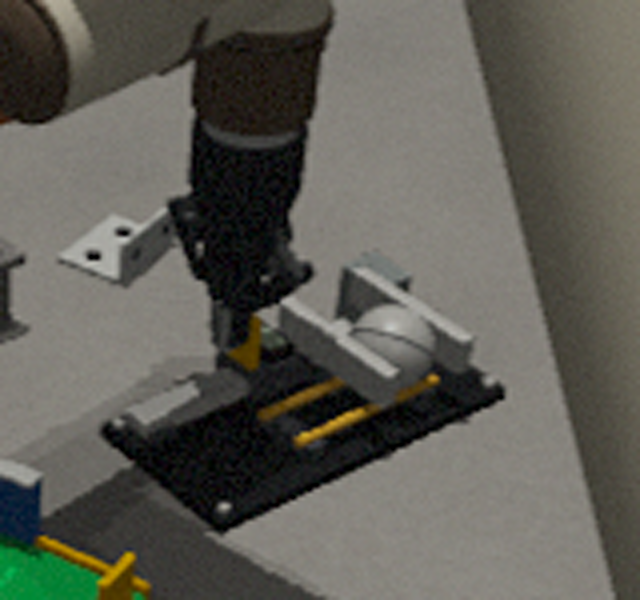

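Emit:
apply_moves:
  plan: [1,0,0.001,0,0,1,0.0005,0.004,0,0,1,0.001,0.009,0,0,1,0.002,0.016,0,0,1,0.003,0.022,0,0,1,0.003,0.022,0.02,0,1,0.003,0.022,0.05,0,1,0.003,0.022,0.08,0]

```text
clock: 18.88
position: [550.7, -135.7, 136.8]
ee_rot: [-0.655, 0.756, 0.001, -0.001]
contact_force: [1.5, 0.6, 0.0]
gripper_width: -0.2
```

Emit:
apply_moves:
  plan: [1,0.005,0.03,0.02,0,1,0.01,0.06,0.04,0,1,0.015,0.09,0.05,0,1,0.015,0.12,0.05,0,1,0.015,0.14,0.05,0,1,0.015,0.15,0.05,0,1,0.015,0.15,0.05,0]

```text
clock: 19.47
position: [566.3, 15.7, 186.8]
ee_rot: [-0.656, 0.755, -0.0, 0.0]
contact_force: [-0.5, 0.3, -0.1]
gripper_width: 0.1
```

```bash
python3 opening.py;python3 look.py r 260 180 410 310 280 110 440 260;  python3 - <<'E'
from ballfit import *
fit('side',np.array([471,-243.,56])); fit('top',np.array([471,-243.,56]))
E
```

```text
-40 []
-36 [-57.0, -50.4, 14.2, 21.1]
-32 [-59.8, -48.7, 12.0, 24.4]
36 [-60.0, -48.9, 11.1, 22.8]
40 [-59.8, -48.8, 11.5, 23.0]
tcp cal 57.444628865962166 250.69674255587609 186.64527916250336 [-0.13014798 -0.18394673 -0.34601164] 19.5167
19.6167 [566.08991745  13.03425353 186.55328158] [-0.74248413 -0.06051024 -0.55031444] -0.039575097396232724
side 296 [ 470.2 -245.2   56.7] 3.29 grayrange 50.333333333333336
top 464 [ 471.8 -243.5   55.4] 2.44 grayrange 62.0
```

View pics/r_top.png

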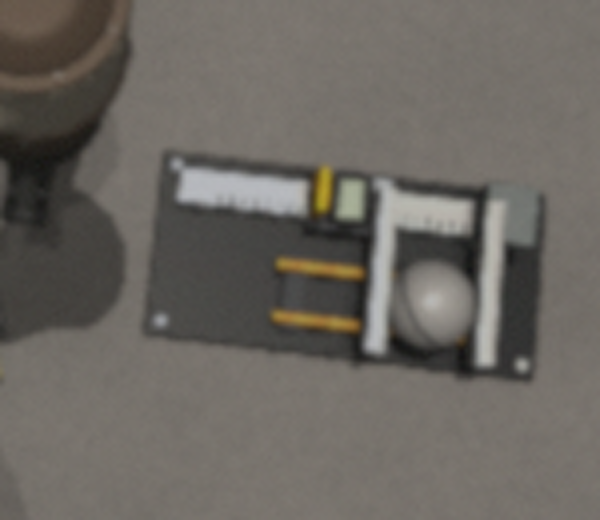

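View pics/r_side.png

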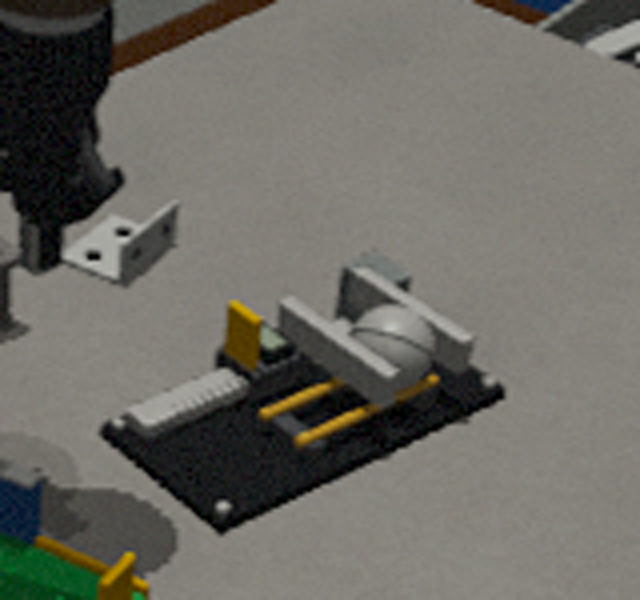

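```bash
python3 -c "
from bench import arm
print(arm.job_done())"
```

```text
the job is handed in; nothing more can be done
None
```

The job is handed in at about 20 s on the robot's clock; the ball is on the rest rods with the sliding jaw closed on it. I pushed the ball round the track to the end stop with closed fingers, lifted it out across the track, and set it on the rods and released it. Then I pushed the lug until the force rose from about 3 N to 5–7 N, and backed the arm away.

**Final checks, from the images after backing away:**
- **Jaw opening:** about 60.2 mm, against the 61.5 mm limit.
- **Ball position:** about 18–20 mm towards the fixed jaw from its rest point and within 2 mm sideways. Its height was 55.4 mm from the top camera and 56.7 mm from the side camera. Both are within tolerance, but these two fits were the noisiest of the run.
- **Jaw angle:** estimated at about 0.01 rad from square. The resolution there is only about 1 mm, so this is a rough figure.
- **Bystanders:** the bracket looked unmoved in the last side picture. I did not re-measure the parts bin or spanner at the end; the arm stayed clear of all three.

**Disagreement:** the arm's measured position at times differed from the commanded one by up to about 4 mm. I worked from the measured position, force and images instead.

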